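# Next filter, then light: click the filter wheel on and open the shutter

### The job

Bring the next fluorescence filter into the microscope's light path: with a fingertip on its knurled rim, roll the filter wheel on by exactly one click, the top of the rim moving away from the robot, and let it settle in the click; do not pinch the wheel by its side faces. Only then push the shutter plunger beside it fully home to let the light through. Leave the dish on the stage and everything else lying about where it is.

Things in the scene. Friction and masses are not known exactly. Their poses are not given: they have to be found in the camera images.
- wheel_centre (a point): centre of the filter wheel; fixed, does not turn with it. Axes: z up; y along the axle, towards the eyepieces; x level, away from the robot, the way the rim's top must go. Upright disc, 100 mm diameter, in a low aluminium housing. Rim rigid, knurled, 16 mm wide along y, a white line across it every 60 degrees; its aluminium side faces (91 mm diameter, 18.4 mm over both) hold six filters
- rim_top (a point): highest point of the rim, mid-width, 50 mm above wheel_centre, 230 mm above the table; fixed, same axes. The housing round the wheel has a flat top 25 mm lower, 116 mm along x by 36 mm along y, so 60 degrees of rim lie bare either side of the top. Nothing else stands higher than the rim within 150 mm of it
- microscope: white inverted microscope with black rear illuminator, fixed; origin on the table under the wheel, axes as wheel_centre. Finned lamp house y -93 to -233 mm, 132 wide, 214 high. Illuminator box from wheel housing to y 160, 76 wide, top 188 high. White column from y 160, 160 wide, 225 high, with a pillar 50 wide from y 180, 490 high. Stage y 250 to 470, 239 high
- filter_wheel (a joint): turn of the wheel, rad, growing as the rim's top moves away from the robot. A click stop every 60 degrees: it starts in the stop at 0; the next is at 1.047. A detent pulls it to the nearest stop (at most 2 N at the rim), turns over half-way (0.52), and from there the wheel runs on into the next stop when let go. Turns endlessly. Fingertip grip on the rim is good (friction about 1)
- shutter_face (a point): centre of the flat outer face of the shutter plunger, a black round head, 20 mm diameter, 9 mm thick, on a thin level steel rod on the robot's side of the illuminator box, 85 mm from the wheel towards the eyepieces, 165 mm above the table. Axes as wheel_centre; pushed along +x. Fully out, the face is 43 mm from the box's side. The point moves with the plunger
- shutter (a joint): travel of the shutter plunger in m: 0 fully out (closed), 0.018 fully in against a hard stop (open). It starts at 0 to 4 mm, moves with about 2 N and stays where it is left
- dish_mid (a point): closed clear specimen dish, 58 mm across, 13 mm high, on the black stage of the microscope; point at its centre. Bystander
- spare_filter_mid (a point): dark metal filter ring, 29 mm across, 8 mm high, lying on top of the illuminator box about 130 mm from the wheel towards the eyepieces; point at its centre. Bystander
- oil_bottle_mid (a point): small amber bottle with black cap, 28 mm across, 62 mm high, standing on the table on the robot's side of the wheel or the lamp house; point at its centre. Bystander
- objective_can_mid (a point): bare aluminium objective canister, 42 mm across, 70 mm high, standing on the table on the robot's side of the wheel or the lamp house; point at its centre. Bystander
- slide_box_mid (a point): grey slide box, 77 x 102 x 33 mm, on the table beyond the wheel; point at its centre. Bystander
- filter_cube_mid (a point): black filter cube, 42 x 36 x 40 mm, on the table beyond the illuminator; point at its centre. Bystander
- mouse_mid (a point): black computer mouse, 105 x 60 x 30 mm, on the table; point at its centre. Bystander

How it is judged (in metres and radians):
On the way, in this order (a step that is already met when the one before it is completed fails the run):
1. the wheel sits at rest in the next click while the shutter is still closed (value of joint filter_wheel between 0.947 and 1.147 rad and velocity of joint filter_wheel between -0.15 and 0.15 rad/s and value of joint shutter below 0.008 m), for 0.2 s.
2. the shutter plunger is pushed fully in (value of joint shutter above 0.0155 m), for 0.1 s.
At the end, for the whole second after the job is handed in: the wheel rests in the click next to the one it started in (1.047 rad, within 0.1) and the shutter plunger is in to within 3 mm of its stop (value of joint filter_wheel between 0.947 and 1.147 rad and value of joint shutter above 0.015 m and velocity of joint filter_wheel between -0.1 and 0.1 rad/s); the robot touches nothing.
It fails at once if the wheel is turned past the next click towards the one after it, or backwards into the previous one (value of joint filter_wheel above 1.57 rad or value of joint filter_wheel below -0.52 rad).
It fails at once if the wheel is pinched or pressed on its side faces (over 4 N) (contact force between the fingers and filter_wheel_c1 above 4 N).
It fails at once if the specimen dish is shifted by more than 10 mm (distance of dish_mid from where it was at the start of the episode above 0.01 m).
It fails at once if a thing lying about is moved by more than 20 mm, lifted or knocked over (distance of any of spare_filter_mid, oil_bottle_mid, objective_can_mid, slide_box_mid, filter_cube_mid, mouse_mid from where it was at the start of the episode above 0.02 m).
It also fails if it takes over 50 s, if anything falls off the work surface, if the arm or the gripper's body presses on something with over 40 N, if the wrist force passes 120 N, or if a joint passes its speed limit or range.

### The arm

A 6-joint arm with a two-finger parallel gripper is mounted at the origin on the work surface. World frame = base frame: x ahead of the robot, y to its left, z up, the work surface at z = 0. Lengths are in mm, angles in rad, forces in N, time in s.
With the tool pointing down it reaches from about 275 to 1000 mm from the base axis. Payload 8.4 kg.
Tool frame: the origin (TCP) lies at the very end of the fingers, on their centre line; the grasp point (between the pads) lies 19 mm behind it; x points along the fingers, y is the direction in which the jaws open and shut, and the axes are right-handed (so a half turn about x gives the same grasp; the last joint's range is limited). The gripper opens to 85 mm and grips with 20 to 120 N. Pads are 22 mm wide; open, the fingers measure 114 mm over their backs; the gripper's body (76 mm by 85 mm) begins 54 mm behind the grasp point. The pads swing forward as they close: fully open they stand 13 mm farther back than shut.
Start: joints at [1.178, 0.353, 1.633, -0, 1.155, -0.002], TCP at [238.079, 577.881, 231.281] pointing down, gripper open.
Joint ranges: [-2.63, 2.63], [-0.92, 2.1], [0.06, 2.66], [-1.3, 4.44], [0, 2.69], [-3.02, 3.02]. Speed limits (rad/s): [2.22, 2.22, 2.79, 3.14, 3.14, 3.14].

### API

Orientations are given as [roll, pitch, yaw] about the fixed x, y, z axes, in that order (R = Rz(yaw) Ry(pitch) Rx(roll)).
In Python, from rig import r, grab_frame, camera_params, sign_off gives the robot as it stands.
- The arm moves only by the tool drive_tool, never from a script. Its argument "rows" is one flat list of numbers, 7 for each row, row after row: the shift along the tool's x, y, z in mm, then the turn, a rotation vector about the tool's x, y, z in degrees, then the opening in per cent of the stroke, from 0 (shut) to 100 (fully open). In form: [x, y, z, rx, ry, rz, fingers, x, y, z, rx, ry, rz, fingers, ...]. A call has 1 to 10 rows; each row is the pose to reach, as a shift and turn from the pose measured when the call began, along the tool's axes at that moment; what a row does not reach only later rows make up. A row lasts 1/8 s, in which the tool goes at most 62.5 mm and 10.7 degrees, less where a joint would pass 70% of its speed; a pose out of reach is approached as far as the arm can. A call with a gripper value outside its range is refused whole. The fingers move at their own pace and stop on an object; "newtons" is the grip in N (left out, the last holds). Time passes only in rows, so rows that repeat a pose let the fingers close. It gives the time, the measured TCP pose, the force and the opening at its end, in the units of the state.
- r.sense(): the state, without advancing time (a new reading comes with each control period).
- grab_frame(name): name is "scene" or "top" or "wrist"; returns the picture (384x512x3 uint8, red, green, blue); there is no depth.
- camera_params(name): a dict with "vertical_fov" (degrees; the focal length in pixels is half the picture's height over the tangent of half this angle, whatever the lens; pixels are square), "cx", "cy" (the principal point, pixels), "pose" (4x4, takes a point from camera to world coordinates); the wrist camera has in their place "tool_from_camera" (4x4, takes a point from camera to tool coordinates, whose origin is the TCP and whose axes are the tool frame's). Camera axes: x right, y down, z forward; pixel columns grow to the right and rows downward; lengths in mm; the calibration is good to about 2 mm. A picture is of the moment at which its call begins: read the wrist's pose just before it. camera_params takes no time and is no camera call.
- sign_off(): hands the job in, once; it reports no verdict.
The state is a dict: "clock": time; "qpos": joint angles; "qvel": joint speeds; "joint_efforts": joint torques, N m; "eef_pos": TCP position; "tcp_rot": TCP orientation; "contact_force": force on the tool from outside, world axes, zero at the start; "wrist_torque": the same for the moment, N m; "opening": opening from 0.0 (shut) to 1.0 (fully open).
Only numpy, scipy, OpenCV 4.12 (cv2) and the standard library are available. Lean on these libraries where they do the work, as an engineer would, in place of code of your own. Each camera call takes 0.05 s, during which the arm holds its last target.

## Working session

There is one attempt and no reset: what is moved stays moved. The work goes in short steps, Python scripts to look and compute and a tool call to move; the robot and the scene stay as the last step left them, time stands still between calls to the robot, and variables do not carry over. Pictures are saved under pics/ and viewed, and the job is handed in when it is done.

Besides the shell and the picture viewer there is one more tool, called after "Call:" by a JSON object that holds its "api" and its "payload". drive_tool: Moves the arm, as the interface text tells. Its arguments: {"type":"object","properties":{"rows":{"type":"array","items":{"type":"number"}},"newtons":{"type":"number"}},"required":["rows"]}

```bash
mkdir -p pics; python3 - <<'E'
from rig import r, grab_frame, camera_params
import cv2,numpy as np
np.set_printoptions(precision=4,suppress=True)
s=r.sense();print(s)
for n in ("scene","top","wrist"):
    im=grab_frame(n);cv2.imwrite(f"pics/{n}0.png",im[:,:,::-1]);print(n,camera_params(n))
E
```

```text
{'clock': 0.0, 'qpos': array([ 1.1776,  0.3536,  1.6341,  0.    ,  1.1552, -0.0024]), 'qvel': array([-0.    , -0.0004,  0.0019,  0.001 , -0.0003,  0.0007]), 'joint_efforts': array([ -0.0035, -60.5245, -34.2059,  -0.0004,   0.0097,   0.    ]), 'eef_pos': array([237.9014, 577.4448, 230.5935]), 'tcp_rot': array([-1.5808,  1.5695, -1.9716]), 'contact_force': array([0.2033, 0.0378, 0.2533]), 'wrist_torque': array([ 0.0458,  0.0037, -0.0511]), 'opening': 0.9967969282113864}
scene {'vertical_fov': 49.80952294091074, 'cx': 258.52745887120614, 'cy': 190.05382505830377, 'pose': array([[  -0.7294,    0.5102,   -0.4557, 1130.6516],
       [   0.6838,    0.5239,   -0.5079,  564.2612],
       [  -0.0204,   -0.6821,   -0.731 , 1045.5924],
       [   0.    ,    0.    ,    0.    ,    1.    ]])}
top {'vertical_fov': 49.58862681929933, 'cx': 256.0638749528719, 'cy': 191.75637349206227, 'pose': array([[   0.0075,   -0.9817,    0.1901,  313.2488],
       [  -1.    ,   -0.0078,   -0.0011,  -51.9587],
       [   0.0025,   -0.1901,   -0.9818, 1588.6848],
       [   0.    ,    0.    ,    0.    ,    1.    ]])}
wrist {'vertical_fov': 64.29308635335838, 'cx': 250.51218443777057, 'cy': 192.86570370573287, 'tool_from_camera': array([[   0.0013,   -0.3165,    0.9486, -141.5337],
       [   1.    ,    0.0004,   -0.0012,   -0.0505],
       [  -0.    ,    0.9486,    0.3165,  -80.8806],
       [   0.    ,    0.    ,    0.    ,    1.    ]])}
```

View pics/scene0.png

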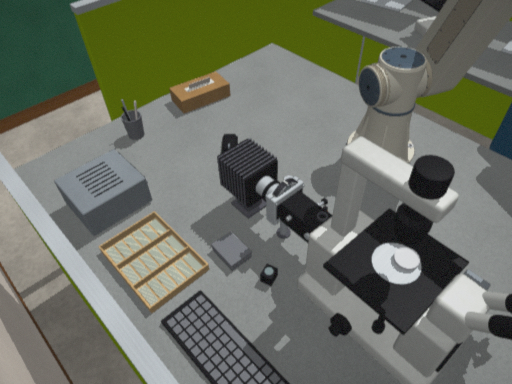

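View pics/top0.png

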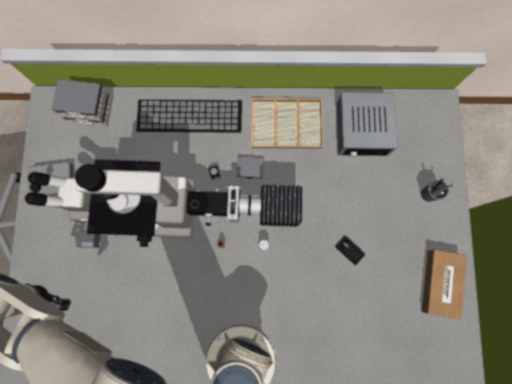

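View pics/wrist0.png

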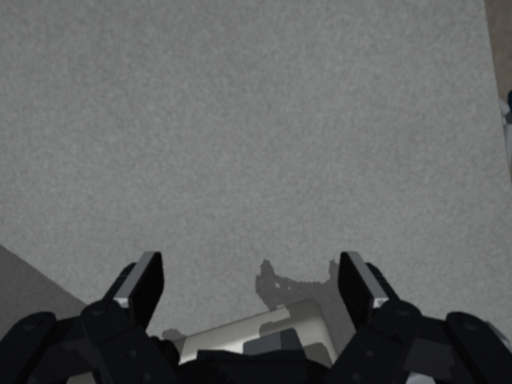

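Overview: in the top picture the wheel housing is near (234,203), the illuminator (210,203) runs left to the column, and the lamp house is at (281,205). I'll enlarge both views.

```bash
python3 - <<'E'
import cv2
a=cv2.imread('pics/top0.png')[170:260,170:310];cv2.imwrite('pics/topz.png',cv2.resize(a,None,fx=5.5,fy=5.5,interpolation=cv2.INTER_CUBIC))
a=cv2.imread('pics/scene0.png')[160:250,230:350];cv2.imwrite('pics/scenez.png',cv2.resize(a,None,fx=6,fy=6,interpolation=cv2.INTER_CUBIC))
E
```

```text
(no output)
```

View pics/topz.png

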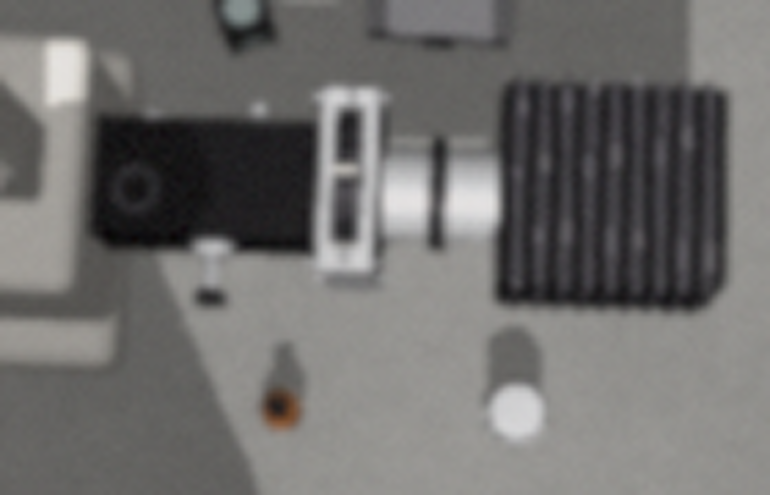

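View pics/scenez.png

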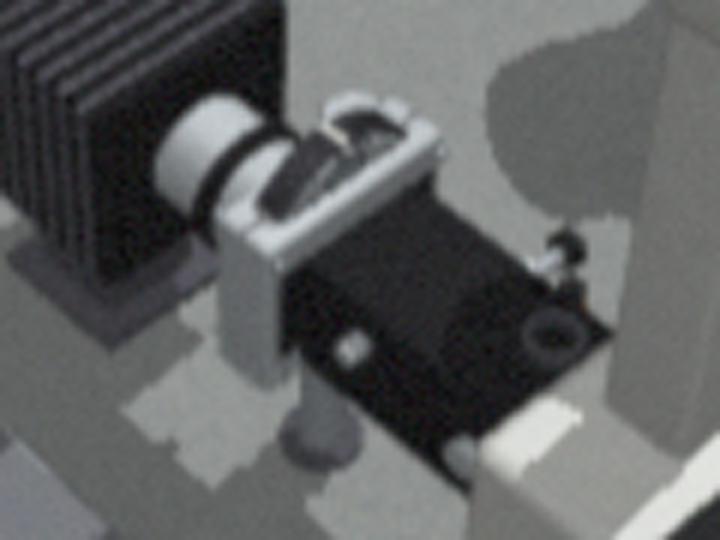

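```bash
cat > h.py <<'E'
from rig import camera_params
import numpy as np
def ray(n,u,v):
    p=camera_params(n);f=192/np.tan(np.radians(p['vertical_fov']/2));P=np.array(p['pose'])
    d=P[:3,:3]@np.array([(u-p['cx'])/f,(v-p['cy'])/f,1]);return P[:3,3],d
def plane(n,u,v,z):
    o,d=ray(n,u,v);return o+d*(z-o[2])/d[2]
T=lambda x,y:(170+x/5.5-.41,170+y/5.5-.41)
S=lambda x,y:(230+x/6-.42,160+y/6-.42)
E
python3 - <<'E'
from h import *
np.set_printoptions(precision=1,suppress=True)
for nm,z,pts in [("housing",205,[(318,90),(384,90),(380,272),(317,272)]),("line",230,[(346,168)]),("rim ends",205,[(348,106),(344,242)]),("illum",188,[(100,120),(312,124),(312,246),(100,243)]),("plunger",165,[(210,297)]),("spare",192,[(135,187)]),("bottle",62,[(282,408)]),("can",70,[(517,411)]),("lamp",214,[(505,85),(725,88),(500,300)])]:
    for p in pts: print('T',nm,plane('top',*T(*p),z))
for nm,z,pts in [("housing",205,[(262,250),(440,140),(222,205),]),("line",230,[(330,132)]),("plunger",165,[(568,248)]),("spare",192,[(555,335)])]:
    for p in pts: print('S',nm,plane('scene',*S(*p),z))
E
```

```text
T housing [600.5  44.1 205. ]
T housing [600.9   3.3 205. ]
T housing [487.7   4.  205. ]
T housing [487.4  42.4 205. ]
T line [547.4  24.5 230. ]
T rim ends [590.6  25.4 205. ]
T rim ends [505.9  26.3 205. ]
T illum [583.8 180.9 188. ]
T illum [582.4  48.6 188. ]
T illum [505.7  47.  188. ]
T illum [506.5 177.9 188. ]
T plunger [476.2 111.6 165. ]
T spare [541.  156.9 192. ]
T bottle [414.4  73.5  62. ]
T can [413.1 -82.4  70. ]
T lamp [602.7 -71.3 214. ]
T lamp [ 601.9 -206.5  214. ]
T lamp [470.1 -69.  214. ]
S housing [606.4  38.3 205. ]
S housing [498.2  47.4 205. ]
S housing [600.2   5.8 205. ]
S line [549.2  24.2 230. ]
S plunger [477.1 112.9 165. ]
S spare [540.5 156.4 192. ]
```

```bash
cat >> h.py <<'E'
from rig import r, grab_frame
from scipy.spatial.transform import Rotation as Ro
np.set_printoptions(precision=2,suppress=True)
def cur():
    s=r.sense();return np.array(s['eef_pos']),Ro.from_euler('xyz',s['tcp_rot']),s
def D(tilt=0,yaw=0,flip=1): # tool down, tool z along flip*x ; tilt about world y (deg, + = finger root leans to +x)
    X=np.array([0,0,-1.]);Z=np.array([flip,0,0.]);Y=np.cross(Z,X)
    return Ro.from_euler('z',yaw,degrees=True)*Ro.from_euler('y',tilt,degrees=True)*Ro.from_matrix(np.array([X,Y,Z]).T)
def rel(p,R):
    p0,R0,_=cur();return np.r_[R0.inv().apply(np.array(p,float)-p0),np.degrees((R0.inv()*R).as_rotvec())]
E
python3 - <<'E'
from h import *
p,R,s=cur();print(p,R.as_matrix());
for P in [(238,577,330),(400,24,330)]: print(rel(P,D()))
E
```

```text
[237.95 577.56 230.72] [[-0.    0.38  0.92]
 [-0.    0.92 -0.38]
 [-1.   -0.   -0.  ]]
[-99.28  -0.6    0.26 -22.39  -0.01   0.06]
[ -98.8  -450.2   360.69  -22.39   -0.01    0.06]
```

Call:
{"api": "drive_tool", "payload": {"rows": [-50, 0, 0, 0, 0, 0, 0, -100, 0, 0, 0, 0, 0, 0, -100, -45, 36, -4, 0, 0, 0, -100, -95, 76, -8, 0, 0, 0, -100, -145, 116, -12, 0, 0, 0, -100, -195, 156, -16, 0, 0, 0, -100, -245, 196, -20, 0, 0, 0, -100, -295, 236, -22.4, 0, 0, 0, -100, -345, 276, -22.4, 0, 0, 0, -100, -395, 316, -22.4, 0, 0, 0], "newtons": 20}}

```text
clock: 1.4
eef_pos: [376.7, 100.5, 331.3]
tcp_rot: [-1.057, 1.57, -1.057]
contact_force: [1.3, 0.2, 0.5]
opening: 0.0
```

```bash
python3 - <<'E'
from h import *
p,R,s=cur();print(p,R.as_matrix(),s['qpos'],s['clock'],s['opening'],s['contact_force'])
print(rel((450,24,330),D()))
E
```

```text
[376.75 100.45 331.3 ] [[ 0. -0.  1.]
 [-0.  1.  0.]
 [-1. -0.  0.]] [ 0.26 -0.13  1.96 -0.    1.31 -1.31] 1.4 0.00017024244397871347 [1.32 0.16 0.49]
[  1.39 -76.49  73.2    0.03   0.03   0.04]
```

Call:
{"api": "drive_tool", "payload": {"rows": [0, -38, 35, 0, 0, 0, 0, 0, -76.5, 73, 0, 0, 0, 0, 0, -76.5, 73, 0, 0, 0, 0]}}

```text
clock: 1.78
eef_pos: [451.4, 21.6, 331.1]
tcp_rot: [-1.329, 1.569, -1.333]
contact_force: [-1.3, 0.4, -0.1]
opening: -0.003
```

```bash
cat >> h.py <<'E'
def wplane(u,v,z,p=None,R=None):
    if p is None: p,R,_=cur()
    c=camera_params('wrist');f=192/np.tan(np.radians(c['vertical_fov']/2));M=np.array(c['tool_from_camera'])
    d=R.apply(M[:3,:3]@np.array([(u-c['cx'])/f,(v-c['cy'])/f,1]));o=p+R.apply(M[:3,3]);return o+d*(z-o[2])/d[2]
E
python3 - <<'E'
from h import *
import cv2
p,R,s=cur();print(p,R.as_euler('xyz'),s['qpos'],s['contact_force'])
im=grab_frame('wrist');cv2.imwrite('pics/w1.png',cv2.resize(im[:,:,::-1],(768,576)))
E
```

```text
[451.44  21.55 331.07] [-1.33  1.57 -1.33] [ 0.05 -0.02  1.86 -0.    1.3  -1.52] [-1.32  0.44 -0.05]
```

View pics/w1.png

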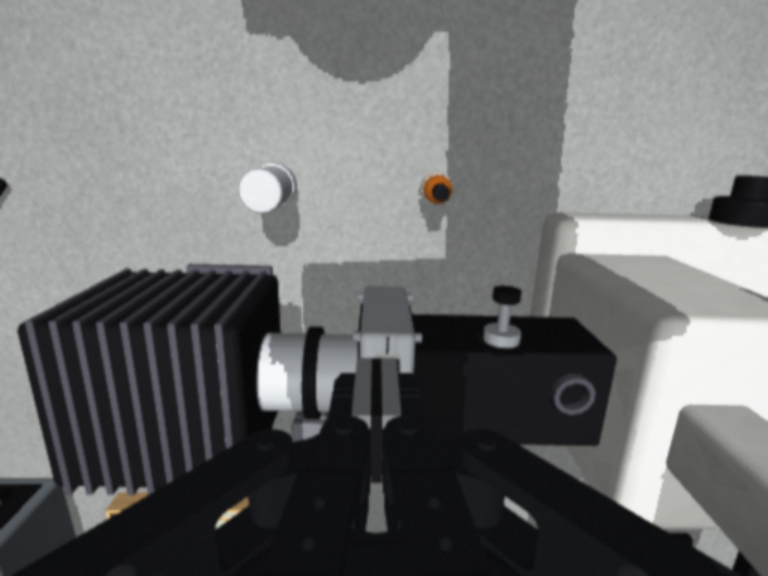

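```bash
python3 - <<'E'
from h import *
import cv2
k=1/1.5
for n,u,v,z in [("hl",361,336,205),("hr",413,336,205),("ill near l",418,350,188),("ill near r",590,350,188),("ill far l",430,443,188),("ill far r",600,443,188),("plunger face mid",507,290,165),("head top edge out",507,287,175),("head side right",520,293,165),("head side left",493,293,165),("spare",575,396,192),("bottle",440,190,62),("can",265,190,70)]:
    print(n,wplane(u*k,v*k,z))
im=cv2.imread('pics/w1.png')[270:460,330:620];cv2.imwrite('pics/w1z.png',cv2.resize(im,None,fx=2.75,fy=2.75,interpolation=cv2.INTER_CUBIC))
E
```

```text
hl [489.46  12.73 205.  ]
hr [489.51  45.83 205.  ]
ill near l [507.6   50.95 188.  ]
ill near r [507.75 168.49 188.  ]
ill far l [583.05  61.8  188.  ]
ill far r [583.14 186.75 188.  ]
plunger face mid [472.11 114.87 165.  ]
head top edge out [466.61 111.69 175.  ]
head side right [474.36 124.27 165.  ]
head side left [474.33 105.15 165.  ]
spare [541.2  161.11 192.  ]
bottle [413.63  78.55  62.  ]
can [412.46 -73.64  70.  ]
```

View pics/w1z.png

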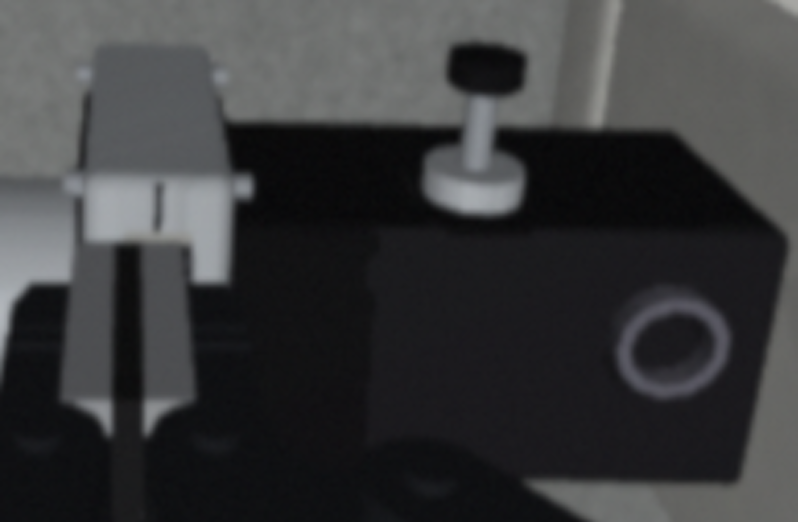

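```bash
python3 - <<'E'
from h import *
p,R,s=cur();print(p,R.as_matrix(),s['clock'])
p=np.array([451.44,21.55,331.07])
k=1/1.5
for n,u,v,z in [("hl",361,336,205),("hr",413,336,205),("spare",575,396,192),("head",507,293,165),("bottle",440,190,62)]:
    print(n,wplane(u*k,v*k,z,p,R))
print(rel((452,24,331),D()))
E
```

```text
[450.12  22.87 330.9 ] [[-0.  0.  1.]
 [-0.  1. -0.]
 [-1. -0. -0.]] 1.825
hl [490.86  11.41 205.  ]
hr [490.9   44.53 205.  ]
spare [542.62 159.87 192.  ]
head [475.72 113.79 165.  ]
bottle [414.97  77.26  62.  ]
[-0.1   1.13  1.87 -0.13 -0.05  0.04]
```

Call:
{"api": "drive_tool", "payload": {"rows": [0, -20, 30, 0, 0, 0, 0, 0, -35, 60, 0, 0, 0, 0, 0, -35, 60, 0, 0, 0, 0, 0, -35, 60, 0, 0, 0, 0, 0, -35, 60, 0, 0, 0, 0]}}

```text
clock: 2.45
eef_pos: [509.1, -11.5, 331.0]
tcp_rot: [-2.634, 1.57, -2.636]
contact_force: [1.4, -0.2, -0.5]
opening: 0.001
```

```bash
python3 - <<'E'
from h import *
import cv2
p,R,s=cur();print(repr(p),R.as_euler('xyz'),R.as_matrix(),s['qvel'])
np.savez('w2.npz',p=p,q=R.as_quat())
im=grab_frame('wrist');cv2.imwrite('pics/w2.png',cv2.resize(im[:,:,::-1],(768,576)))
E
```

```text
array([509.12, -11.48, 330.96]) [-2.63  1.57 -2.64] [[-0.  0.  1.]
 [-0.  1. -0.]
 [-1. -0. -0.]] [-0.  0. -0. -0. -0. -0.]
```

View pics/w2.png

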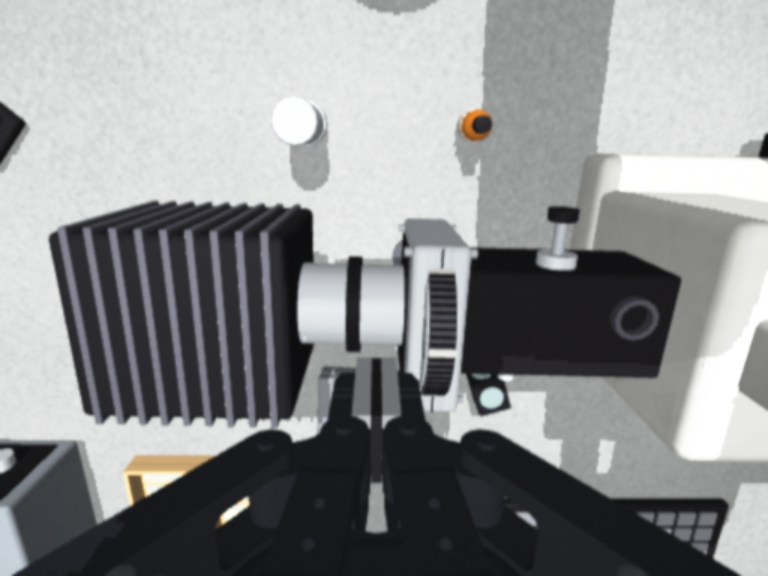

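The whole wheel is visible: the white line is at (441,353), the rim spans rows 272–394, the housing top corners are at (408,247), (470,247) and (458,410), and the plunger head is at (563,213).

```bash
python3 - <<'E'
from h import *
import cv2
d=np.load('w2.npz');p=d['p'];R=Ro.from_quat(d['q'])
k=1/1.5
for n,u,v,z in [("line",441,353,230),("rim at housing near",442,273,205),("rim far",437,394,205),("h",407,247,205),("h",469,247,205),("h",459,410,205),("ill near l",480,250,188),("ill near r",622,250,188),("ill far l",470,375,188),("ill far r",660,376,188),("spare",635,319,192),("head top",563,209,175),("head mid",563,213,165),("bottle",480,124,62),("can",297,121,70)]:
    print(n,wplane(u*k,v*k,z,p,R))
im=cv2.imread('pics/w2.png')[190:430,370:700];cv2.imwrite('pics/w2z.png',cv2.resize(im,None,fx=2.4,fy=2.4,interpolation=cv2.INTER_CUBIC))
E
```

```text
line [548.1   26.02 230.  ]
rim at housing near [506.73  28.15 205.  ]
rim far [590.58  28.53 205.  ]
h [490.55   6.56 205.  ]
h [490.59  43.54 205.  ]
h [602.87  43.85 205.  ]
ill near l [496.5   54.15 188.  ]
ill near r [496.58 144.35 188.  ]
ill far l [585.78  53.46 188.  ]
ill far r [586.6  185.91 188.  ]
spare [542.18 158.52 192.  ]
head top [472.52 108.84 175.  ]
head mid [476.67 113.23 165.  ]
bottle [417.89  75.57  62.  ]
can [415.55 -77.25  70.  ]
```

View pics/w2z.png

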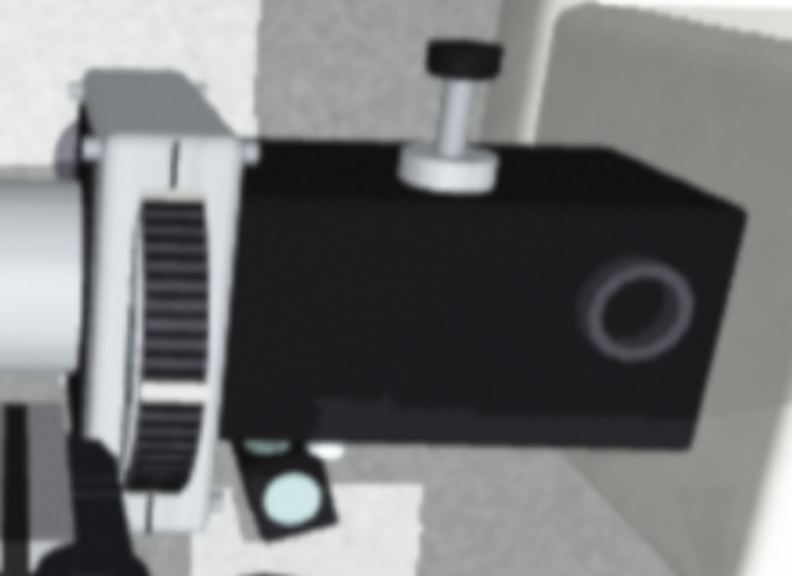

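```bash
cat >> h.py <<'E'
C=np.array([546.5,25,180.])
def on(th,rad): # rim angle deg, radius
    t=np.radians(th);return C+rad*np.array([np.sin(t),0,np.cos(t)]),D(th)
E
python3 - <<'E'
from h import *
print(rel(*on(-30,90)),rel(*on(-30,60)))
E
```

```text
[ 73.1   36.63  -7.77  -0.07 -30.05   0.06] [ 99.07  36.67   7.25  -0.07 -30.05   0.06]
```

Call:
{"api": "drive_tool", "payload": {"rows": [0, 15, -8, 0, -10, 0, 0, 20, 36.6, -8, 0, -20, 0, 0, 50, 36.6, -8, 0, -30, 0, 0, 73, 36.6, -8, 0, -30, 0, 0, 99, 36.6, 7, 0, -30, 0, 0, 99, 36.6, 7, 0, -30, 0, 0, 99, 36.6, 7, 0, -30, 0, 0]}}

```text
clock: 3.38
eef_pos: [516.2, 25.1, 232.8]
tcp_rot: [-0.001, 1.048, -0.002]
contact_force: [0.1, -0.3, -0.1]
opening: 0.0
```

```bash
python3 - <<'E'
from h import *
import cv2
p,R,s=cur();print(p,R.as_matrix(),s['contact_force'],s['qpos'])
print(rel(*on(-30,60)))
im=np.hstack([grab_frame('scene')[160:250,230:350],grab_frame('top')[160:250,170:290]]);cv2.imwrite('pics/s3.png',cv2.resize(im[:,:,::-1],None,fx=3.3,fy=3.3,interpolation=cv2.INTER_CUBIC))
E
```

```text
[516.19  25.11 232.75] [[ 0.5   0.    0.87]
 [-0.    1.   -0.  ]
 [-0.87 -0.    0.5 ]] [ 0.13 -0.31 -0.07] [ 0.07 -0.04  2.23 -0.08  0.44 -1.43]
[ 0.84 -0.11 -0.13 -0.05 -0.03  0.06]
```

View pics/s3.png

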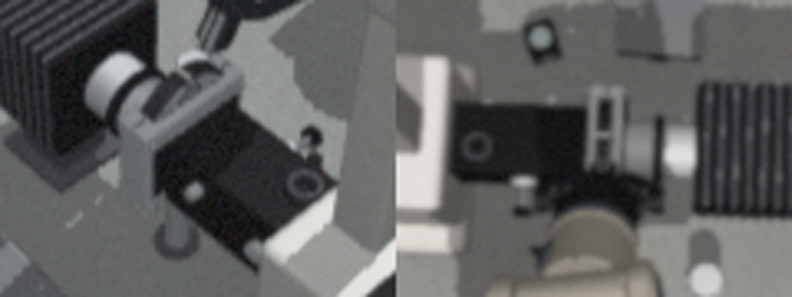

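The fingertip sits just above the robot-side rim, over the wheel's mid-width. Now I'll touch in small steps.

Call:
{"api": "drive_tool", "payload": {"rows": [4, 0, 0, 0, 0, 0, 0, 8, 0, 0, 0, 0, 0, 0, 8.5, 0, 0, 0, 0, 0, 0, 8.5, 0, 0, 0, 0, 0, 0]}}

```text
clock: 3.98
eef_pos: [520.7, 25.0, 225.7]
tcp_rot: [-0.001, 1.047, -0.002]
contact_force: [0.0, 0.1, 0.0]
opening: -0.002
```

Call:
{"api": "drive_tool", "payload": {"rows": [1, 0, 0, 0, 0, 0, 0, 1.5, 0, 0, 0, 0, 0, 0, 1.5, 0, 0, 0, 0, 0, 0]}}

```text
clock: 4.35
eef_pos: [521.5, 25.0, 224.4]
tcp_rot: [-0.001, 1.047, -0.002]
contact_force: [-0.4, -0.1, 0.6]
opening: 0.003
```

Call:
{"api": "drive_tool", "payload": {"rows": [1, 0, 0, 0, 0, 0, 0, 1, 0, 0, 0, 0, 0, 0]}}

```text
clock: 4.6
eef_pos: [522.0, 25.0, 223.4]
tcp_rot: [-0.001, 1.047, -0.002]
contact_force: [0.0, -0.1, -0.0]
opening: -0.001
```

Call:
{"api": "drive_tool", "payload": {"rows": [1, 0, 0, 0, 0, 0, 0, 1, 0, 0, 0, 0, 0, 0]}}

```text
clock: 4.85
eef_pos: [522.9, 25.0, 223.2]
tcp_rot: [-0.001, 1.046, -0.002]
contact_force: [-3.9, 0.4, 6.1]
opening: 0.003
```

Call:
{"api": "drive_tool", "payload": {"rows": [1.1, 0, 1.7, 0, 2, 0, 0, 1.1, 0, 3.4, 0, 4, 0, 0, 1.3, 0, 5.1, 0, 6, 0, 0, 1.5, 0, 6.8, 0, 8, 0, 0, 1.8, 0, 8.5, 0, 10, 0, 0, 1.8, 0, 8.5, 0, 10, 0, 0]}}

```text
clock: 5.6
eef_pos: [532.4, 24.8, 227.4]
tcp_rot: [-0.002, 1.218, -0.004]
contact_force: [-5.9, -1.4, 14.2]
opening: -0.002
```

```bash
cat > look.py <<'E'
from h import *
import cv2,sys
p,R,s=cur();v=p-C;print(p,'rad',np.hypot(v[0],v[2]),'ang',np.degrees(np.arctan2(v[0],v[2])),'tilt',np.degrees(np.arctan2(R.as_matrix()[0,0],-R.as_matrix()[2,0])),s['contact_force'],s['qpos'],s['clock'])
print('tool force',R.inv().apply(s['contact_force']))
im=np.hstack([grab_frame('scene')[170:220,260:320],grab_frame('top')[180:230,200:260]]);cv2.imwrite(f'pics/{sys.argv[1]}.png',cv2.resize(im[:,:,::-1],None,fx=6.5,fy=6.5,interpolation=cv2.INTER_CUBIC))
E
python3 look.py s4
```

```text
[532.39  24.81 227.4 ] rad 49.45059376920749 ang -16.576454952367754 tilt 20.192731025523425 [-5.95 -1.4  14.19] [ 0.06  0.05  2.08 -0.03  0.66 -1.49] 5.6
tool force [-15.37  -1.42  -0.68]
```

View pics/s4.png

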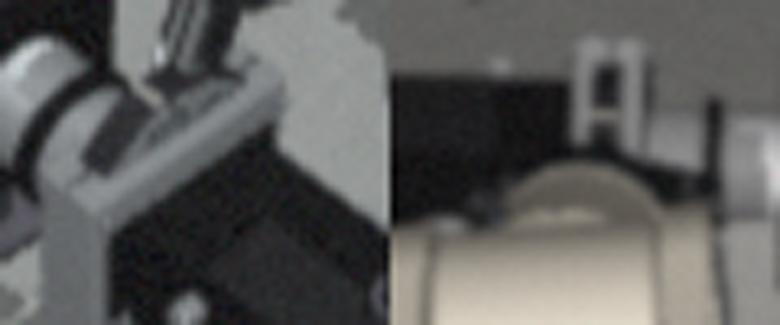

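Call:
{"api": "drive_tool", "payload": {"rows": [0.7, 0, 2.2, 0, 2.5, 0, 0, 0.8, 0, 4.3, 0, 5, 0, 0, 1.0, 0, 6.4, 0, 7.5, 0, 0, 1.4, 0, 8.6, 0, 10, 0, 0, 1.8, 0, 10.7, 0, 12.5, 0, 0, 1.8, 0, 10.7, 0, 12.5, 0, 0]}}

```text
clock: 6.45
eef_pos: [543.8, 24.6, 229.8]
tcp_rot: [-0.007, 1.435, -0.009]
contact_force: [-1.9, -0.9, 8.2]
opening: 0.001
```

```bash
python3 look.py s5
```

```text
[543.82  24.63 229.82] rad 49.88877668651233 ang -3.081623073303075 tilt 7.784647576812835 [-1.89 -0.94  8.24] [ 0.05  0.16  1.9  -0.01  0.94 -1.52] 6.45
tool force [-8.42 -0.95 -0.76]
```

View pics/s5.png

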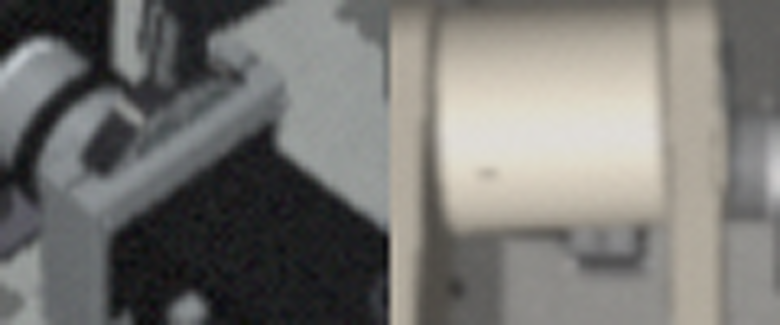

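The white line has moved on to (127,110) and the force is fine. Continuing.

Call:
{"api": "drive_tool", "payload": {"rows": [0.7, 0, 2.2, 0, 2.5, 0, 0, 0.8, 0, 4.3, 0, 5, 0, 0, 1.0, 0, 6.4, 0, 7.5, 0, 0, 1.4, 0, 8.6, 0, 10, 0, 0, 1.8, 0, 10.7, 0, 12.5, 0, 0, 1.8, 0, 10.7, 0, 12.5, 0, 0]}}

```text
clock: 7.3
eef_pos: [555.3, 24.4, 229.5]
tcp_rot: [-3.124, 1.491, -3.126]
contact_force: [1.7, -2.1, 4.5]
opening: -0.0
```

```bash
python3 look.py s6
```

```text
[555.33  24.41 229.54] rad 50.324392409931356 ang 10.103577705907533 tilt -4.544605927059758 [ 1.73 -2.1   4.55] [ 0.04  0.29  1.73  0.    1.2  -1.53] 7.3
tool force [-4.67 -2.11  1.37]
```

View pics/s6.png

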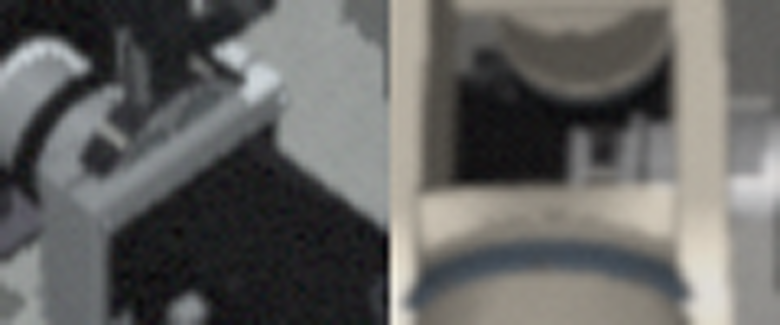

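Call:
{"api": "drive_tool", "payload": {"rows": [1.0, 0, 1.3, 0, 1.5, 0, 0, 1.1, 0, 2.6, 0, 3, 0, 0, 1.6, 0, 5.2, 0, 6, 0, 0, 2.2, 0, 7.8, 0, 9, 0, 0, 2.8, 0, 10.2, 0, 12, 0, 0, 2.8, 0, 10.2, 0, 12, 0, 0]}}

```text
clock: 8.15
eef_pos: [565.9, 24.2, 226.7]
tcp_rot: [-3.135, 1.284, -3.137]
contact_force: [5.2, -1.7, 10.0]
opening: -0.003
```

```bash
python3 look.py s7
```

```text
[565.95  24.2  226.71] rad 50.59424954726566 ang 22.605459577566695 tilt -16.408819554033133 [ 5.22 -1.72 10.01] [ 0.03  0.43  1.56  0.01  1.44 -1.54] 8.15
tool force [-11.08  -1.73   2.19]
```

View pics/s7.png

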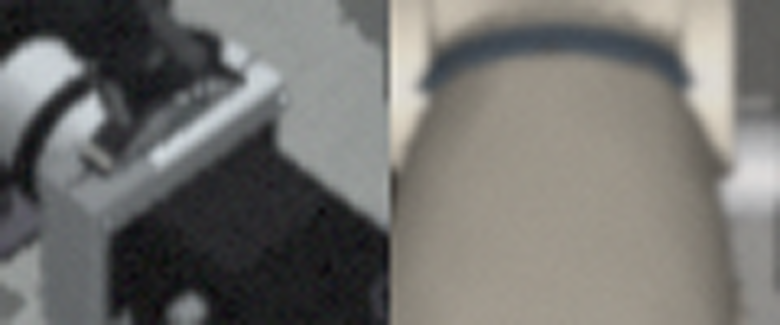

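Call:
{"api": "drive_tool", "payload": {"rows": [0.7, 0, 1.5, 0, 1.7, 0, 0, 1.0, 0, 3.1, 0, 3.5, 0, 0, 1.3, 0, 4.6, 0, 5.2, 0, 0, 1.5, 0, 6.1, 0, 7, 0, 0, 1.5, 0, 6.1, 0, 7, 0, 0]}}

```text
clock: 8.88
eef_pos: [571.8, 24.1, 224.0]
tcp_rot: [-3.137, 1.163, -3.139]
contact_force: [4.0, -2.8, 8.7]
opening: 0.007
```

```bash
python3 look.py s8
```

```text
[571.85  24.05 224.04] rad 50.812616394775645 ang 29.92344977235414 tilt -23.34621540344983 [ 4.02 -2.78  8.74] [ 0.03  0.51  1.47  0.01  1.57 -1.54] 8.875
tool force [-9.61 -2.79  0.24]
```

View pics/s8.png

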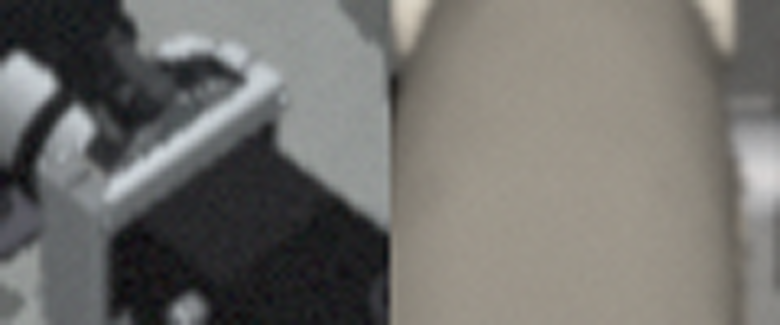

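Tangential force is near zero after about 58° of travel, so the wheel is at the click. I'll lift straight off along the tool axis, bring the tool upright and look.

Call:
{"api": "drive_tool", "payload": {"rows": [-2, 0, 0, 0, 0, 0, 0, -8, 0, 0, 0, 0, 0, 0, -25, 0, 0, 0, 0, 0, 0, -50, 0, 0, 0, 0, 0, 0, -80, 0, 0, 0, 0, 0, 0]}}

```text
clock: 9.6
eef_pos: [603.6, 24.3, 299.0]
tcp_rot: [-3.137, 1.163, -3.139]
contact_force: [0.7, 0.1, -0.5]
opening: -0.002
```

```bash
python3 - <<'E'
from h import *
p,R,s=cur();print(p,s['contact_force'])
print(rel((500,-10,330),D()))
E
```

```text
[603.6   24.29 298.99] [ 0.7   0.13 -0.47]
[  12.64  -34.48 -107.34   -0.1   -23.35    0.09]
```

Call:
{"api": "drive_tool", "payload": {"rows": [-15, -10, -30, 0, -8, 0, 0, -10, -20, -65, 0, -16, 0, 0, 5, -34, -107, 0, -23.3, 0, 0, 12, -34, -107, 0, -23.3, 0, 0, 12, -34, -107, 0, -23.3, 0, 0, 12, -34, -107, 0, -23.3, 0, 0]}}

```text
clock: 10.35
eef_pos: [502.2, -9.4, 330.8]
tcp_rot: [-2.065, 1.569, -2.066]
contact_force: [0.5, -0.2, -0.0]
opening: -0.0
```

```bash
python3 - <<'E'
from h import *
import cv2
p,R,s=cur();print(repr(p),R.as_matrix())
np.savez('w9.npz',p=p,q=R.as_quat())
im=grab_frame('wrist');im=cv2.resize(im[:,:,::-1],(768,576));cv2.imwrite('pics/w9.png',im)
cv2.imwrite('pics/w9z.png',cv2.resize(im[190:430,370:700],None,fx=2.4,fy=2.4,interpolation=cv2.INTER_CUBIC))
E
```

```text
array([502.25,  -9.37, 330.78]) [[-0.  0.  1.]
 [-0.  1. -0.]
 [-1. -0. -0.]]
```

View pics/w9z.png

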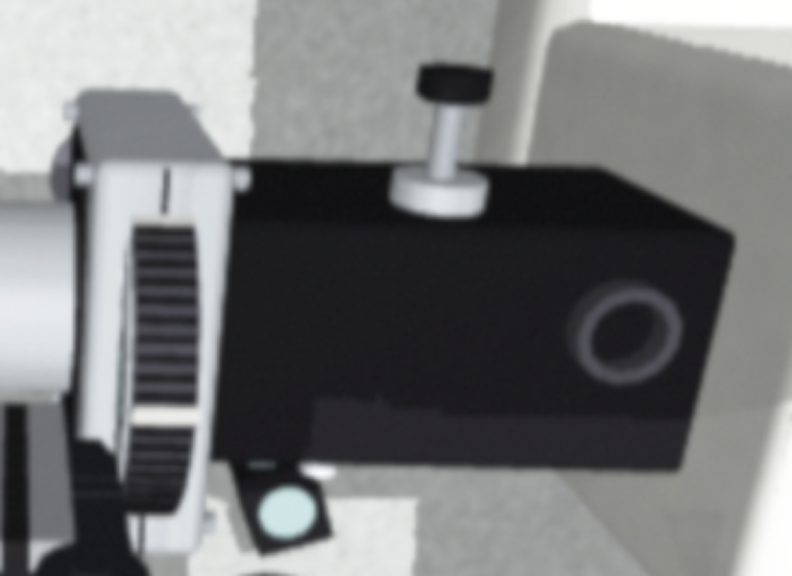

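```bash
python3 - <<'E'
from h import *
d=np.load('w9.npz');p=d['p'];R=Ro.from_quat(d['q'])
Z=lambda x,y:((370+x/2.4-.3)/1.5,(190+y/2.4-.3)/1.5)
print('line',wplane(*Z(166,415),230,p,R))
for n,pt,z in [('head outer top',(455,66),175),('head outer',(455,70),165),('head l',(418,85),165),('head r',(493,85),165),('spare',(625,335),192)]: print(n,wplane(*Z(*pt),z,p,R))
print(rel((430,110,280),D()),rel((430,110,160),D()))
E
```

```text
line [547.38  27.02 230.  ]
head outer top [470.9  108.92 175.  ]
head outer [473.68 113.03 165.  ]
head l [477.9  103.17 165.  ]
head r [477.91 124.23 165.  ]
spare [542.48 158.34 192.  ]
[ 50.37 119.34 -72.24  -0.06  -0.08   0.1 ] [170.37 119.55 -72.07  -0.06  -0.08   0.1 ]
```

Call:
{"api": "drive_tool", "payload": {"rows": [0, 40, -24, 0, 0, 0, 0, 0, 85, -60, 0, 0, 0, 0, 40, 120, -82, 0, 0, 0, 0, 90, 120.5, -82, 0, 0, 0, 0, 140, 120.5, -82, 0, 0, 0, 0, 172, 120.5, -82, 0, 0, 0, 0, 172, 120.5, -82, 0, 0, 0, 0, 172, 120.5, -82, 0, 0, 0, 0]}}

```text
clock: 11.4
eef_pos: [421.4, 111.3, 159.2]
tcp_rot: [-2.122, 1.569, -2.123]
contact_force: [-0.1, 0.5, 0.6]
opening: 0.002
```

```bash
python3 - <<'E'
from h import *
import cv2
p,R,s=cur();print(p,s['contact_force'])
a=grab_frame('scene')[160:250,250:370];b=grab_frame('top')[170:260,150:270]
im=cv2.resize(np.hstack([a,b]),None,fx=3.3,fy=3.3,interpolation=cv2.INTER_CUBIC)
w=cv2.resize(grab_frame('wrist'),(400,300));im=np.vstack([im,np.hstack([w,w*0])[:,:im.shape[1]]]);
cv2.imwrite('pics/s10.png',im[:,:,::-1])
E
```

```text
[421.38 111.34 159.16] [-0.08  0.51  0.62]
```

View pics/s10.png

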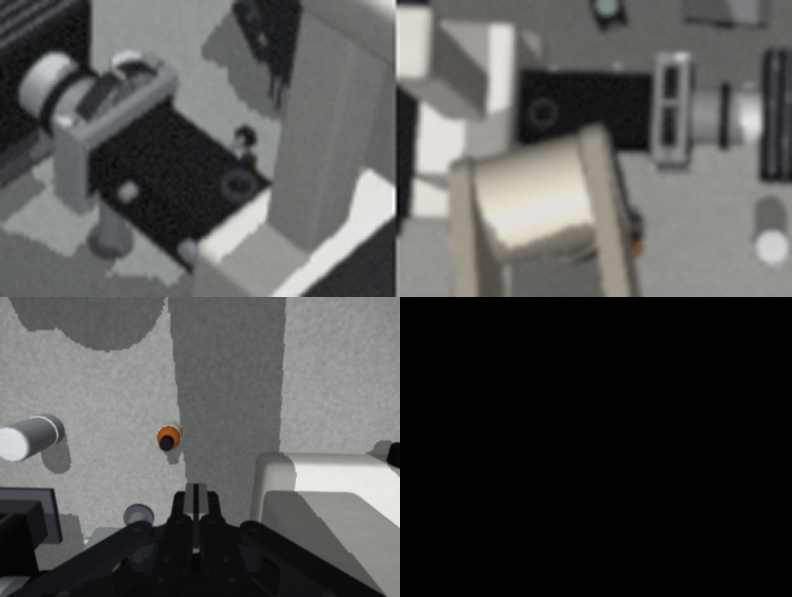

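The tool stands on the robot's side of the plunger and everything is clear. Advancing in +x.

Call:
{"api": "drive_tool", "payload": {"rows": [0, 0, 15, 0, 0, 0, 0, 0, 0, 30, 0, 0, 0, 0, 0, 0, 34, 0, 0, 0, 0, 0, 0, 37, 0, 0, 0, 0, 0, 0, 37, 0, 0, 0, 0]}}

```text
clock: 12.18
eef_pos: [458.1, 111.1, 159.5]
tcp_rot: [-1.353, 1.57, -1.355]
contact_force: [0.7, -0.4, 1.0]
opening: -0.001
```

Call:
{"api": "drive_tool", "payload": {"rows": [0, 0, 2, 0, 0, 0, 0, 0, 0, 4, 0, 0, 0, 0, 0, 0, 6, 0, 0, 0, 0, 0, 0, 6, 0, 0, 0, 0]}}

```text
clock: 12.68
eef_pos: [464.1, 111.1, 159.5]
tcp_rot: [-1.453, 1.569, -1.454]
contact_force: [-0.5, -0.8, 0.1]
opening: -0.002
```

Call:
{"api": "drive_tool", "payload": {"rows": [0, 0, 2, 0, 0, 0, 0, 0, 0, 4, 0, 0, 0, 0, 0, 0, 4, 0, 0, 0, 0]}}

```text
clock: 13.05
eef_pos: [468.4, 111.1, 159.5]
tcp_rot: [-1.254, 1.569, -1.255]
contact_force: [-0.1, -1.5, 0.9]
opening: -0.0
```

```bash
python3 - <<'E'
from h import *
import cv2
p,R,s=cur();print(p,s['contact_force'])
a=grab_frame('scene')[160:250,250:370]
cv2.imwrite('pics/s11.png',cv2.resize(a,None,fx=6,fy=6,interpolation=cv2.INTER_CUBIC)[:,:,::-1])
E
```

```text
[468.39 111.09 159.51] [-0.08 -1.46  0.88]
```

View pics/s11.png

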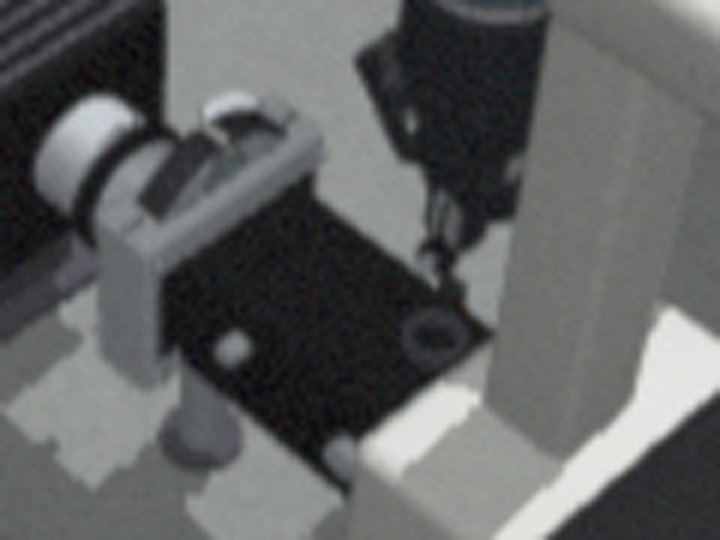

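The finger is right at the plunger head, near (435,255). Continuing, while watching the force.

Call:
{"api": "drive_tool", "payload": {"rows": [0, 0, 2, 0, 0, 0, 0, 0, 0, 4, 0, 0, 0, 0, 0, 0, 4, 0, 0, 0, 0]}}

```text
clock: 13.48
eef_pos: [472.7, 111.1, 159.5]
tcp_rot: [-0.94, 1.569, -0.942]
contact_force: [-0.3, 0.3, -0.6]
opening: 0.001
```

Call:
{"api": "drive_tool", "payload": {"rows": [0, 0, 2, 0, 0, 0, 0, 0, 0, 4, 0, 0, 0, 0, 0, 0, 4, 0, 0, 0, 0]}}

```text
clock: 13.85
eef_pos: [476.1, 111.0, 159.3]
tcp_rot: [-2.009, 1.569, -2.01]
contact_force: [-3.4, -0.4, 1.3]
opening: -0.001
```

Call:
{"api": "drive_tool", "payload": {"rows": [0, 0, 2, 0, 0, 0, 0, 0, 0, 4, 0, 0, 0, 0, 0, 0, 4, 0, 0, 0, 0]}}

```text
clock: 14.22
eef_pos: [476.2, 110.8, 158.8]
tcp_rot: [-2.923, 1.562, -2.925]
contact_force: [-17.6, -0.1, 12.4]
opening: -0.001
```

```bash
python3 - <<'E'
from h import *
import cv2
p,R,s=cur();print(p,s['contact_force'])
a=grab_frame('scene')[160:250,250:370]
cv2.imwrite('pics/s12.png',cv2.resize(a,None,fx=6,fy=6,interpolation=cv2.INTER_CUBIC)[:,:,::-1])
E
```

```text
[476.22 110.84 158.82] [-17.58  -0.14  12.38]
```

View pics/s12.png

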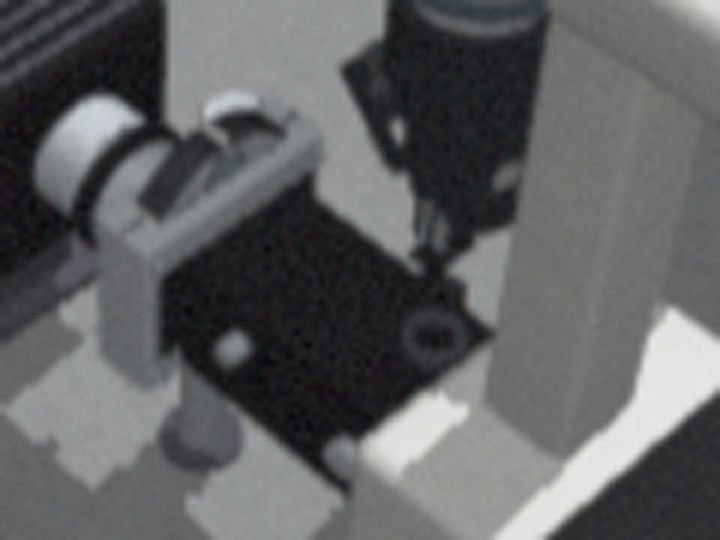

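It has stopped hard (17 N). I'll back off and check how far in the plunger is.

Call:
{"api": "drive_tool", "payload": {"rows": [0, 0, -10, 0, 0, 0, 0, 0, 0, -40, 0, 0, 0, 0, -60, 0, -50, 0, 0, 0, 0, -110, -30, -50, 0, 0, 0, 0, -150, -80, -10, 0, 0, 0, 0, -171, -120, 26, 0, 0, 0, 0, -171, -120, 26, 0, 0, 0, 0, -171, -120, 26, 0, 0, 0, 0]}}

```text
clock: 15.28
eef_pos: [503.5, -9.1, 329.5]
tcp_rot: [-2.944, 1.562, -2.947]
contact_force: [-0.5, -0.5, -0.5]
opening: -0.002
```

```bash
python3 - <<'E'
from h import *
import cv2
p,R,s=cur();print(repr(p),R.as_matrix(),s['contact_force'])
np.savez('w13.npz',p=p,q=R.as_quat())
im=grab_frame('wrist');im=cv2.resize(im[:,:,::-1],(768,576));cv2.imwrite('pics/w13.png',im)
cv2.imwrite('pics/w13z.png',cv2.resize(im[190:430,370:700],None,fx=2.4,fy=2.4,interpolation=cv2.INTER_CUBIC))
E
```

```text
array([503.5 ,  -9.07, 329.53]) [[-0.01  0.    1.  ]
 [-0.    1.   -0.  ]
 [-1.   -0.   -0.01]] [-0.46 -0.55 -0.48]
```

View pics/w13z.png

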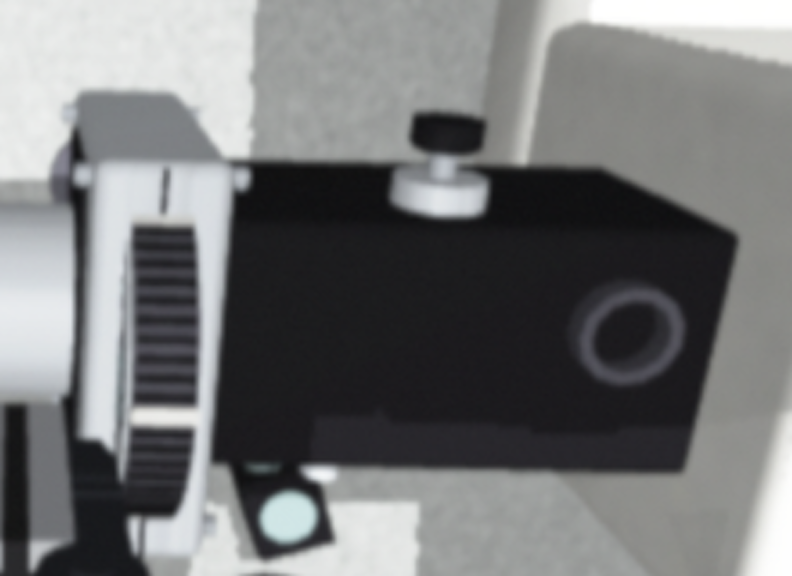

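```bash
python3 - <<'E'
from h import *
Z=lambda x,y:((370+x/2.4-.3)/1.5,(190+y/2.4-.3)/1.5)
for f,l,h,c,sp in [('w2.npz',None,None,None,None),('w9.npz',(166,415),(455,66),(440,193),(625,335)),('w13.npz',(166,416),(450,113),(440,194),(627,335))]:
    if l is None: continue
    d=np.load(f);p=d['p'];R=Ro.from_quat(d['q'])
    print(f,'line',wplane(*Z(*l),230,p,R),'face',wplane(*Z(*h),175,p,R),'collar',wplane(*Z(*c),165,p,R),'spare',wplane(*Z(*sp),192,p,R),wplane(*Z(520,170),188,p,R))
E
```

```text
w9.npz line [547.39  27.01 230.  ] face [470.91 108.92 175.  ] collar [509.46 113.15 165.  ] spare [542.49 158.34 192.  ] [496.51 124.52 188.  ]
w13.npz line [547.41  27.   230.  ] face [483.89 109.06 175.  ] collar [509.64 112.96 165.  ] spare [542.37 158.19 192.  ] [496.64 124.27 188.  ]
```

The plunger moved about 13 mm and now sits about 25 mm from the box, which matches home. The start offset is uncertain, though, so I'll push again with the tool tilted 45°, so that only the fingertip can be what stops.

```bash
python3 - <<'E'
from h import *
for P in [(430,40,300),(430,111,280),(445,111,157),(462,111,157)]: print(P,rel(P,D(-45)))
E
```

```text
(430, 40, 300) [ 29.7   48.36 -72.61  -0.08 -45.55   0.13]
(430, 111, 280) [ 49.59 119.39 -72.57  -0.08 -45.55   0.13]
(445, 111, 157) [172.44 119.61 -56.39  -0.08 -45.55   0.13]
(462, 111, 157) [172.28 119.65 -39.39  -0.08 -45.55   0.13]
```

Call:
{"api": "drive_tool", "payload": {"rows": [0, 20, -35, 0, -9, 0, 0, 15, 48, -72, 0, -18, 0, 0, 30, 85, -85, 0, -27, 0, 0, 50, 119.5, -85, 0, -36, 0, 0, 90, 119.5, -80, 0, -45.5, 0, 0, 135, 119.5, -70, 0, -45.5, 0, 0, 172.5, 119.5, -56, 0, -45.5, 0, 0, 172.5, 119.5, -56, 0, -45.5, 0, 0, 172.5, 119.5, -56, 0, -45.5, 0, 0]}}

```text
clock: 16.45
eef_pos: [436.7, 111.7, 200.5]
tcp_rot: [-0.009, 0.851, -0.01]
contact_force: [0.6, -0.4, -0.5]
opening: 0.001
```

```bash
python3 - <<'E'
from h import *
p,R,s=cur();print(p,R.as_matrix(),s['contact_force'])
for P in [(465,111,157),(470,111,157)]: print(rel(P,D(-45)))
E
```

```text
[436.73 111.7  200.49] [[ 0.66  0.    0.75]
 [-0.01  1.    0.  ]
 [-0.75 -0.01  0.66]] [ 0.6  -0.4  -0.46]
[51.34 -0.36 -7.43  0.1  -3.75  0.36]
[54.63 -0.35 -3.67  0.1  -3.75  0.36]
```

```bash
python3 - <<'E'
from h import *
p,R,s=cur();print(s['qpos'])
for P in [(442,111,185),(442,111,157),(458,111,157)]: print(P,rel(P,D(-20)))
E
```

```text
[ 0.49 -0.1   2.49 -1.29  0.33  0.09]
(442, 111, 185) [15.12 -0.6  -6.26  0.02 21.25  0.38]
(442, 111, 157) [ 36.17  -0.43 -24.72   0.02  21.25   0.38]
(458, 111, 157) [ 46.72  -0.38 -12.69   0.02  21.25   0.38]
```

Joint 4 is at its limit at this tilt, so I'll use 20° instead.

Call:
{"api": "drive_tool", "payload": {"rows": [0, 0, -6, 0, 5, 0, 0, 0, 0, -12, 0, 10, 0, 0, 5, 0, -12, 0, 16, 0, 0, 15, 0, -8, 0, 21.2, 0, 0, 26, 0, -18, 0, 21.2, 0, 0, 36, 0, -25, 0, 21.2, 0, 0, 36, -0.4, -25, 0, 21.2, 0.4, 0, 36, -0.4, -25, 0, 21.2, 0.4, 0]}}

```text
clock: 17.45
eef_pos: [441.2, 111.0, 157.1]
tcp_rot: [-0.001, 1.221, 0.001]
contact_force: [0.1, -0.6, 0.9]
opening: -0.002
```

```bash
python3 - <<'E'
from h import *
p,R,s=cur();print(p,R.as_matrix(),s['qpos'],s['contact_force'])
for P in [(465,111,158),(470,111,158)]: print(P,rel(P,D(-20)))
E
```

```text
[441.16 111.03 157.08] [[ 0.34 -0.    0.94]
 [ 0.    1.    0.  ]
 [-0.94 -0.    0.34]] [ 0.33  0.04  2.29 -0.23  0.49 -1.06] [ 0.09 -0.57  0.92]
(465, 111, 158) [ 7.31 -0.07 22.71  0.11  0.05 -0.01]
(470, 111, 158) [ 9.02 -0.08 27.41  0.11  0.05 -0.01]
```

Call:
{"api": "drive_tool", "payload": {"rows": [3.4, 0, 9.4, 0, 0, 0, 0, 6.2, 0, 17, 0, 0, 0, 0, 8.2, 0, 22.6, 0, 0, 0, 0, 8.2, 0, 22.6, 0, 0, 0, 0]}}

```text
clock: 17.95
eef_pos: [465.8, 111.0, 157.2]
tcp_rot: [-0.001, 1.221, 0.0]
contact_force: [-0.4, 0.2, -0.7]
opening: -0.003
```

Call:
{"api": "drive_tool", "payload": {"rows": [0.9, 0, 2.4, 0, 0, 0, 0, 1.7, 0, 4.7, 0, 0, 0, 0, 1.7, 0, 4.7, 0, 0, 0, 0]}}

```text
clock: 18.32
eef_pos: [470.9, 111.0, 157.2]
tcp_rot: [-0.001, 1.221, 0.0]
contact_force: [0.7, 0.5, 0.1]
opening: -0.002
```

Call:
{"api": "drive_tool", "payload": {"rows": [0.5, 0, 1.4, 0, 0, 0, 0, 1.0, 0, 2.8, 0, 0, 0, 0, 1.0, 0, 2.8, 0, 0, 0, 0]}}

```text
clock: 18.7
eef_pos: [474.0, 111.1, 157.2]
tcp_rot: [-0.001, 1.221, 0.001]
contact_force: [-0.7, 0.4, -0.3]
opening: -0.002
```

Call:
{"api": "drive_tool", "payload": {"rows": [0.5, 0, 1.4, 0, 0, 0, 0, 1.0, 0, 2.8, 0, 0, 0, 0, 1.0, 0, 2.8, 0, 0, 0, 0]}}

```text
clock: 19.08
eef_pos: [477.1, 111.1, 157.3]
tcp_rot: [-0.001, 1.221, 0.0]
contact_force: [-0.1, 0.4, 0.3]
opening: 0.002
```

Call:
{"api": "drive_tool", "payload": {"rows": [0.5, 0, 1.4, 0, 0, 0, 0, 1.0, 0, 2.8, 0, 0, 0, 0, 1.0, 0, 2.8, 0, 0, 0, 0]}}

```text
clock: 19.45
eef_pos: [478.2, 110.8, 156.5]
tcp_rot: [-0.003, 1.224, -0.002]
contact_force: [-10.3, 1.2, 7.8]
opening: 0.002
```

Call:
{"api": "drive_tool", "payload": {"rows": [0.5, 0, 1.4, 0, 0, 0, 0, 0.9, 0, 2.4, 0, 0, 0, 0, 0.9, 0, 2.4, 0, 0, 0, 0]}}

```text
clock: 19.82
eef_pos: [478.3, 110.3, 155.5]
tcp_rot: [-0.006, 1.229, -0.005]
contact_force: [-13.0, 2.3, 8.4]
opening: -0.0
```

```bash
python3 - <<'E'
from h import *
import cv2
p,R,s=cur();print(p,s['contact_force'])
a=grab_frame('scene')[160:250,250:370]
cv2.imwrite('pics/s14.png',cv2.resize(a,None,fx=6,fy=6,interpolation=cv2.INTER_CUBIC)[:,:,::-1])
E
```

```text
[478.31 110.34 155.49] [-13.01   2.3    8.42]
```

View pics/s14.png

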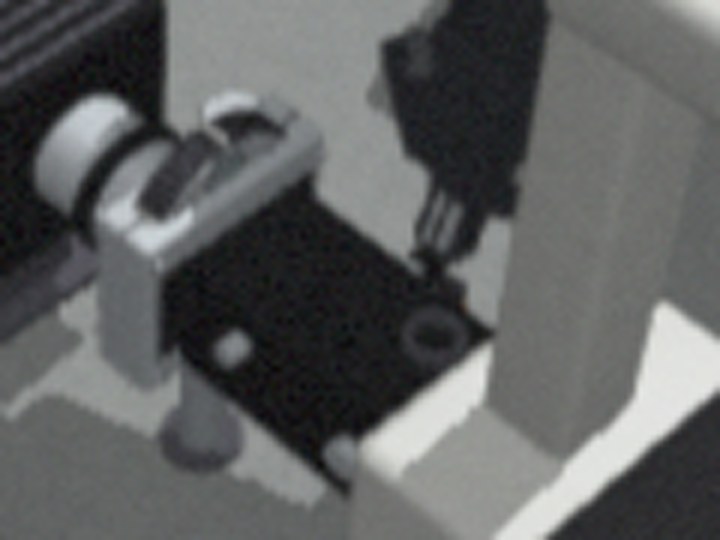

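Hard stop again at 13 N with no travel, and the leaning tool is well clear of the box. Backing off for a last look.

Call:
{"api": "drive_tool", "payload": {"rows": [-3, 0, -10, 0, 0, 0, 0, -20, 0, -38, 0, 4, 0, 0, -75, -15, -38, 0, 8, 0, 0, -130, -55, -38, 0, 12, 0, 0, -165, -100, -38, 0, 16, 0, 0, -170, -120, -36, 0, 19, 0, 0, -170, -120, -36, 0, 19, 0, 0, -170, -120, -36, 0, 19, 0, 0]}}

```text
clock: 20.88
eef_pos: [386.8, -9.0, 303.1]
tcp_rot: [-0.166, 1.561, -0.166]
contact_force: [-0.0, 0.3, -1.1]
opening: 0.002
```

```bash
python3 - <<'E'
from h import *
p,R,s=cur();print(p,s['contact_force'],rel((502.5,-9.3,330.5),D()))
E
```

```text
[386.85  -8.96 303.07] [-0.    0.26 -1.05] [-26.27  -0.36 115.92  -0.01   0.57   0.1 ]
```

Call:
{"api": "drive_tool", "payload": {"rows": [-26, 0, 40, 0, 0.5, 0, 0, -26, -0.3, 90, 0, 0.5, 0, 0, -26, -0.3, 116, 0, 0.5, 0, 0, -26, -0.3, 116, 0, 0.5, 0, 0, -26, -0.3, 116, 0, 0.5, 0, 0]}}

```text
clock: 21.5
eef_pos: [501.3, -8.5, 329.5]
tcp_rot: [-1.8, 1.569, -1.799]
contact_force: [0.3, 0.5, 0.5]
opening: -0.005
```

```bash
python3 - <<'E'
from h import *
import cv2
p,R,s=cur();print(repr(p),s['contact_force'],s['clock'])
np.savez('w15.npz',p=p,q=R.as_quat())
im=grab_frame('wrist');im=cv2.resize(im[:,:,::-1],(768,576))
cv2.imwrite('pics/w15z.png',cv2.resize(im[190:430,370:700],None,fx=2.4,fy=2.4,interpolation=cv2.INTER_CUBIC))
E
```

```text
array([501.29,  -8.49, 329.47]) [0.34 0.52 0.46] 21.5
```

View pics/w15z.png

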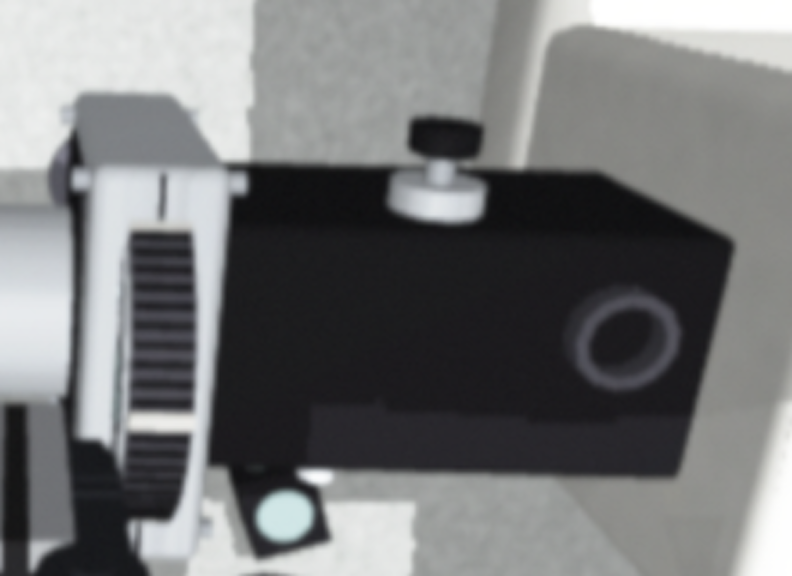

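The plunger is unchanged from before the second push (face at row 117, collar at row 195), so it is on its stop. The wheel line still sits at the top, at (162,421). Handing in.

```bash
python3 - <<'E'
from rig import sign_off
print(sign_off())
E
```

```text
the job is handed in; nothing more can be done
None
```

I rolled the filter wheel on by one click and then pushed the shutter plunger in against its stop. I handed the job in at about 21.5 s, and no verdict was reported.

- **Wheel:** I rolled the shut fingertips about 58° round the rim, pressing with about 5–15 N. The white line moved step by step in the pictures. The sideways force turned from resisting to pulling at about the half-way point and was near zero at the end. After lifting off, a white line was back at the top position, x = 547.4 mm against 548.1 mm at the start.
- **Plunger:** I pushed it twice, the second time with the tool leaning back clear of the illuminator box. Both pushes stopped hard, at 18 N and 13 N.
- **Plunger travel:** By camera, the face moved 13 mm to about 25 mm from the box, which matches fully in, and the second push did not move it further. The measured 13 mm only fits the 18 mm travel if the plunger started about 4–5 mm in. That is at or slightly beyond the stated 0–4 mm, so this check agrees only within the camera error of about 2 mm.
- **At the end:** The arm stood about 100 mm above the rim, touching nothing. The spare filter ring had not moved in the pictures. I did not measure the other bystanders again at the end, and the arm kept clear of them.
- **What failed:** A 45° lean for the second push could not be reached because joint 4 was at its limit, so I used 20°.

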